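# Stack the component tray on its clamped base tray

## Robot

A 6-joint arm with a two-finger parallel gripper is mounted at the origin on the work surface. World frame = base frame: x ahead of the robot, y to its left, z up, the work surface at z = 0. Lengths are in m, angles in rad, forces in N, time in s.
With the tool pointing down it reaches from about 0.375 to 0.975 m from the base axis. Payload 3.8 kg.
Tool frame: the origin (TCP) lies midway between the tips of the shut fingers; the grasp point (between the pads) lies 19 mm behind it; z points along the fingers, y is the direction in which the jaws open and shut (so a half turn about z gives the same grasp; the last joint's range is limited). The gripper opens to 85 mm and grips with 20 to 120 N. Pads are 22 mm wide; open, the fingers measure 114 mm over their backs; the gripper's body (76 mm by 85 mm) begins 54 mm behind the grasp point. The pads swing forward as they close: fully open they stand 13 mm farther back than shut.
Start: joints at [1.094, 0.264, 1.604, -0, 1.274, -0.037], TCP at [0.287, 0.611, 0.231] pointing down, gripper open.
Joint ranges: [-2.63, 2.63], [-0.94, 2.18], [0.31, 2.57], [-1.31, 4.45], [0, 2.66], [-2.55, 2.55]. Speed limits (rad/s): [2.57, 2.57, 3.14, 3.14, 3.14, 3.14].

## Interface

Orientations are given as a rotation vector (axis times angle).
In Python, from workcell import bot gives the robot as it stands.
- The arm moves only by the shell command python3 -m inch 'ROWS' [FORCE]. ROWS is JSON, a list of rows, each an object of numbers: "dx", "dy", "dz": the shift along the tool's x, y, z in m; "ax", "ay", "az": the turn, a rotation vector about the tool's x, y, z in degrees; "fingers": the opening, from -1 (shut) to 1 (fully open). A call has 1 to 20 rows; each row is the pose to reach, as a shift and turn from the pose measured when the call began, along the tool's axes at that moment; what a row does not reach only later rows make up. A row lasts 1/8 s, in which the tool goes at most 62.5 mm and 10.7 degrees, less where a joint would pass 70% of its speed; a pose out of reach is approached as far as the arm can. A call with a gripper value outside its range is refused whole. The fingers move at their own pace and stop on an object; FORCE is the grip in N (left out, the last holds). Time passes only in rows, so rows that repeat a pose let the fingers close. It gives the time, the measured TCP pose, the force and the opening at its end, in the units of the state.
- bot.read_state(): the state, without advancing time (a new reading comes with each control period).
- bot.read_camera(name): name is "scene" or "top"; returns (picture, depth): 384x512x3 uint8, blue, green, red; 384x512 float32, m along the optical axis (not along the pixel's ray), 0 where there is no reading.
- bot.get_calibration(name): a dict with "intrinsics" (3x3 intrinsics, pixels), "distortion" ([k1, k2, p1, p2, k3] as OpenCV has them; the pictures are not rectified), "view" (4x4, takes a point from world to camera coordinates). Camera axes: x right, y down, z forward; pixel columns grow to the right and rows downward; lengths in m; the calibration is good to about 2 mm. A picture is of the moment at which its call begins. get_calibration takes no time and is no camera call.
- bot.finish_job(): hands the job in, once; it reports no verdict.
Trained networks look in the newest picture that a camera, given by its name, has taken for a name from the list of things; names that differ only in an ending like _2 or _b are one class to them, and where a whole thing is asked for, a point or a joint stands for the part that bears it (a point fixed in the world has none). Each returns a list of dicts, best first, with "p" (0 to 1); they miss things now and then, are a little off and sometimes report something else, mostly with a low value. They report only what shows in the picture. A call takes as long as a camera call. They do not tell look-alikes from the thing itself.
- bot.masks_of(camera, thing): "region" (384x512 bool, what is visible of it) and "box" ([left, top, right, bottom] in pixels, round what is visible of it).
The state is a dict: "time": time; "q": joint angles; "joint_vel": joint speeds; "joint_torque": joint torques, N m; "tool_pos": TCP position; "tcp_rot": TCP orientation; "wrist_force": force on the tool from outside, world axes, zero at the start; "torque": the same for the moment, N m; "width": opening from 0.0 (shut) to 1.0 (fully open).
Only numpy, scipy, OpenCV 4.12 (cv2) and the standard library are available. Lean on these libraries where they do the work, as an engineer would, in place of code of your own. Each camera call takes 0.05 s, during which the arm holds its last target. There are 200 camera calls.

## Task

Pick up the loose component tray by its handle and stack it on the tray that is clamped in the steel cradle, either way round, so that all four corner lugs drop fully home into the lower tray's sockets and it sits level; then let go. Set it down gently by feel - do not drop it or force it down on the rim - and leave the multimeter, solder spool and bottle where they are.

Things in the scene. Friction and masses are not known exactly. Their poses are not given: they have to be found in the camera images.
- upper_tray: Grey plastic component tray with a handle, loose on the bench, 180 (x) x 140 (y) x 76 mm overall, 0.4 to 0.7 kg. Origin: centre of the underside, level with its lugs' bottoms; z up. Four round lugs, 14 mm diameter, 10 mm long, under its floor at x = +-72, y = +-52 mm. Floor underside at z = 10 mm, side walls up to z = 50 mm. A half turn about z makes no difference.
- handle (a point): Centre of the upper tray's handle: a straight bar along the tray's x, 122 mm long, 16 mm thick (y), 18 mm high (z = 58 to 76 mm of the tray), on two posts at x = +-55 mm; 67 mm above the tray's origin, axes as the tray's. The space below the bar between the posts is free.
- cradle: Shallow steel cradle screwed to the bench, 222 (x) x 182 (y) x 18 mm, origin centre of underside, z up. The lower tray (194 x 154 mm, no handle) is clamped tight in it with its axes parallel, but shifted from the centre by anything up to 7 mm in the cradle's x and, independently, in y: the shift is not measured and must be seen or felt. The lower tray does not move when pushed.
- deck (a point): The point above the cradle's centre (NOT the shifted lower tray's centre) at the height of the lower tray's flat top, the deck, 56 mm over the bench; axes as the cradle's. The deck is a 50 x 50 mm pad at each corner with a square socket 18 x 18 mm, deeper than the lugs, in its middle, at x = +-72, y = +-52 mm from the lower tray's centre. Rigid; never press it with over 40 N.
- home (a point): Where the upper tray's origin would be, fully home with its floor resting on the deck, if the lower tray were centred: 46 mm above the cradle's origin. Stop lips stand 16 mm above the deck along the lower tray's +x and +y edges only, their inner faces 1.2 mm outside the walls of a upper tray centred in the sockets: slid on the deck against both lips, its lugs are over the sockets.
- multimeter: Yellow multimeter lying on the bench, 90 x 180 x 34 mm, 0.35 kg, origin centre of underside. Not to be disturbed.
- spool: Solder spool standing on its flange, 56 mm diameter, 54 mm high, origin centre of underside. Not to be disturbed.
- bottle: White bottle, 48 mm diameter, 110 mm high, origin centre of underside. Not to be disturbed.
Not all that is in view belongs to the job. What is shaped like the upper_tray but green is not meant.

How it is judged:
On the way:
1. the upper tray has been lifted off the bench (height (world z) of upper_tray above 0.065 m and contact force between the fingers and upper_tray above 1 N), for 0.2 s.
At the end, for the whole second after the job is handed in: The upper tray rests with all lugs in the sockets: its origin 43 to 48.5 mm above the cradle's origin (46 when home), within 13.5 mm of the cradle's centre horizontally, x axes parallel to 0.06 rad (either way round), level to 0.025 rad, at rest and released (z of upper_tray in the frame of cradle between 0.043 and 0.0485 m and horizontal distance between upper_tray and cradle below 0.0135 m and angle between the x axis of upper_tray and the x axis of cradle, either way round below 0.06 rad and angle between upper_tray's own z axis and vertical below 0.025 rad and linear speed of upper_tray below 0.01 m/s and contact force between the fingers and upper_tray below 0.1 N); the robot touches nothing.
It fails at once if the upper tray presses on or strikes the lower tray or cradle with more than 40 N (contact force between upper_tray and cradle above 40 N).
It fails at once if a bystander is moved by more than 20 mm (distance of any of multimeter, spool, bottle from where it was at the start of the episode above 0.02 m).
It also fails if it takes over 69 s, if anything falls off the work surface, if the arm or the gripper's body presses on something with over 40 N, if the wrist force passes 120 N, or if a joint passes its speed limit or range.

## Working session

There is one attempt and no reset: what is moved stays moved. The work goes in short steps, Python scripts to look and compute and a shell command to move; the robot and the scene stay as the last step left them, time stands still between calls to the robot, and variables do not carry over. Pictures are saved under pics/ and viewed, about 8 in all and at most 12, crops included, and the job is handed in when it is done.

```bash
mkdir -p pics; cat > h.py <<'E'
import numpy as np, cv2
from workcell import bot
def cloud(name, d):
    c=bot.get_calibration(name); K=np.array(c["intrinsics"]);D=np.array(c["distortion"]);V=np.array(c["view"])
    h,w=d.shape; u,v=np.meshgrid(np.arange(w),np.arange(h))
    n=cv2.undistortPoints(np.stack([u,v],-1).reshape(-1,1,2).astype(np.float64),K,D).reshape(h,w,2)
    P=np.dstack([n*d[...,None],d]); R,t=V[:3,:3],V[:3,3]
    W=(P-t)@R
    W[d<=0]=np.nan
    return W
E
python3 - <<'E'
from h import *
s=bot.read_state(); print({k:np.round(v,3) for k,v in s.items()})
for n in("scene","top"):
    im,d=bot.read_camera(n); cv2.imwrite(f"pics/{n}0.png",im); W=cloud(n,d); np.save(f"{n}0.npy",W)
    V=np.array(bot.get_calibration(n)["view"]); print(n,(-V[:3,:3].T@V[:3,3]).round(3))
    for t in("upper_tray","cradle","multimeter","spool","bottle"):
        for r in bot.masks_of(n,t)[:3]:
            m=r["region"]; p=W[m]; print(n,t,round(r["p"],2),np.array(r["box"]).round(),np.nanmedian(p,0).round(3),np.nanmax(p[:,2]).round(3))
E
```

```text
{'time': np.float64(0.0), 'q': array([ 1.094,  0.265,  1.605, -0.   ,  1.274, -0.037]), 'joint_vel': array([-0.002, -0.   ,  0.001, -0.001, -0.001,  0.001]), 'joint_torque': array([-0.0000e+00, -5.1515e+01, -3.6730e+01, -0.0000e+00,  1.3000e-02,
       -0.0000e+00]), 'tool_pos': array([0.287, 0.61 , 0.23 ]), 'tcp_rot': array([-6.850e-01, -3.065e+00,  3.000e-03]), 'wrist_force': array([ 0.245,  0.199, -1.01 ]), 'torque': array([-0.038,  0.051, -0.014]), 'width': np.float64(1.0)}
scene [ 1.088 -0.082  1.005]
scene upper_tray 0.97 [134. 173. 190. 237.] [ 0.491 -0.256  0.022] 0.08
scene upper_tray 0.89 [106. 249. 188. 326.] [ 0.738 -0.3    0.016] 0.08
scene upper_tray 0.58 [126. 114. 194. 166.] [ 0.247 -0.256  0.027] 0.08
scene cradle 0.95 [272. 159. 350. 230.] [0.511 0.18  0.013] 0.074
scene multimeter 0.67 [222. 278. 292. 315.] [ 0.796 -0.021  0.033] 0.044
scene spool 0.79 [409. 193. 432. 220.] [0.607 0.489 0.051] 0.058
scene bottle 0.86 [ 72. 201.  97. 229.] [ 0.517 -0.466  0.064] 0.113
top [ 0.377 -0.017  1.175]
top upper_tray 0.94 [313.  93. 377. 146.] [ 0.729 -0.3    0.017] 0.081
top upper_tray 0.7 [308. 166. 362. 227.] [ 0.488 -0.257  0.015] 0.081
top upper_tray 0.58 [300. 240. 374. 314.] [ 0.239 -0.263  0.015] 0.082
top cradle 0.59 [161. 161. 234. 230.] [0.502 0.178 0.011] 0.076
top multimeter 0.89 [228.  94. 284. 123.] [ 0.782 -0.021  0.033] 0.044
top multimeter 0.65 [395. 182. 414. 197.] [ 0.499 -0.465  0.071] 0.112
top spool 0.88 [ 90. 157. 113. 175.] [0.594 0.488 0.051] 0.059
top spool 0.19 [162. 157. 236. 231.] [0.503 0.178 0.011] 0.076
top bottle 0.81 [393. 183. 413. 199.] [ 0.499 -0.463  0.072] 0.111
```

```bash
python3 -c "
import cv2,numpy as np
a=cv2.imread('pics/scene0.png');b=cv2.imread('pics/top0.png')
cv2.imwrite('pics/top0b.png',cv2.resize(b,(768,576),interpolation=cv2.INTER_CUBIC))
cv2.imwrite('pics/scene0b.png',a)"
```

```text
(no output)
```

View pics/top0b.png

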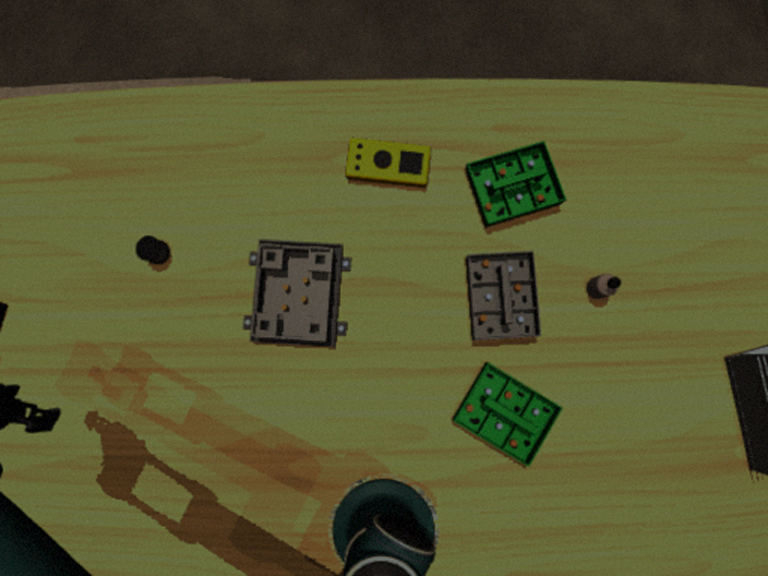

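View pics/scene0b.png

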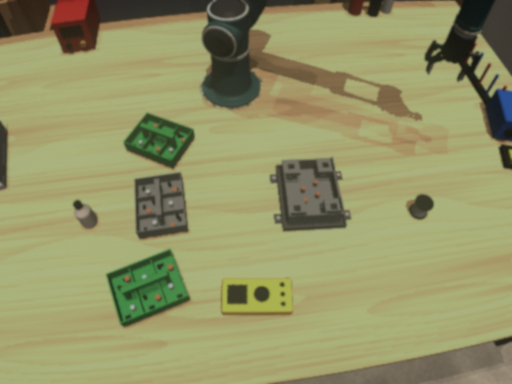

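Top view (zoomed 768x576): tray-shaped candidates are the green one at (515,185), the grey one at (503,297) and the green one at (507,414). The grey one fits the description. The cradle is at (297,293). I'll confirm with an enlarged crop and fit the poses.

```bash
python3 - <<'E'
from h import *
a=cv2.imread('pics/top0.png')
A=cv2.resize(a[155:235,295:375],(400,400),interpolation=cv2.INTER_CUBIC);B=cv2.resize(a[155:235,157:237],(400,400),interpolation=cv2.INTER_CUBIC)
cv2.imwrite('pics/crop.png',np.clip(np.hstack([A,B])*1.6,0,255).astype(np.uint8))
def rect(P,lbl):
    r=cv2.minAreaRect((P[:,:2]*1000).astype(np.float32)); print(lbl,len(P),'c',np.round(r[0],1),'size',np.round(r[1],1),'ang',round(r[2],2),'z',np.median(P[:,2]).round(4))
for n in("scene","top"):
    W=np.load(n+"0.npy"); P=W.reshape(-1,3); P=P[~np.isnan(P).any(1)]
    def box(c,r,z0,z1): 
        m=(abs(P[:,:2]-c)<r).all(1)&(P[:,2]>z0)&(P[:,2]<z1); return P[m]
    t=np.array([.488,-.257]); c=np.array([.502,.178])
    rect(box(t,.13,.03,.1),n+' tray'); rect(box(t,.13,.062,.1),n+' handle')
    h=box(t,.13,.062,.1)[:,:2]; print('  mean',h.mean(0).round(4)); d=np.linalg.svd(h-h.mean(0))[2][0]; print('  axis deg',np.degrees(np.arctan2(d[1],d[0])).round(2))
    rect(box(c,.15,.008,.1),n+' cradle'); rect(box(c,.15,.03,.1),n+' lower'); rect(box(c,.15,.05,.062),n+' deck');
    l=box(c,.15,.064,.1); rect(l,n+' lips')
E
```

```text
scene tray 1107 c [ 489.3 -258.8] size [184.9 141. ] ang 2.15 z 0.0452
scene handle 246 c [ 490.4 -259.4] size [122.1  16.8] ang 2.59 z 0.0741
  mean [ 0.494  -0.2586]
  axis deg 2.17
scene cradle 3431 c [505.7 183.2] size [203.7 225.2] ang 86.16 z 0.0275
scene lower 1655 c [501.1 181.7] size [153.  198.1] ang 85.87 z 0.0539
scene deck 1026 c [501.2 181.9] size [152.5 198.2] ang 85.51 z 0.0547
scene lips 125 c [540.6 223.7] size [111.9 233.1] ang 48.11 z 0.0702
top tray 758 c [ 487.1 -260.7] size [181.8 140.2] ang 2.59 z 0.049
top handle 240 c [ 487.  -258.9] size [121.2  17.3] ang 2.72 z 0.0746
  mean [ 0.4862 -0.2577]
  axis deg -177.36
top cradle 3028 c [498.6 171. ] size [224.7 230.6] ang 85.46 z 0.0169
top lower 1248 c [499.2 180.8] size [155.7 195.3] ang 85.57 z 0.0548
top deck 980 c [499.2 180.9] size [155.7 195.3] ang 85.6 z 0.055
top lips 87 c [538.4 223.7] size [111.6 229.5] ang 48.49 z 0.0708
```

View pics/crop.png

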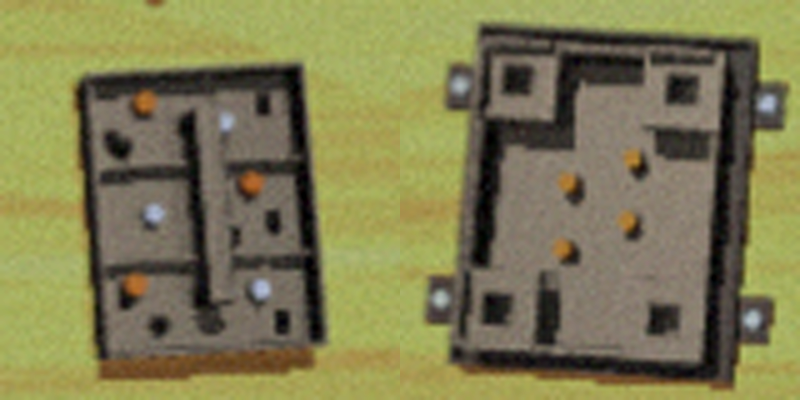

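The enlarged crop shows the middle tray is grey with its bar along world x (crop centre about (200,215)), so that is the one meant. The right half shows the lower tray with its four sockets and lips at the +x (top) and +y (left) sides. Next I locate the sockets and work out the approach move.

```bash
cat >> h.py <<'E'
from scipy.spatial.transform import Rotation as Ro
def togo(p,ydeg):
    """shift/turn in tool axes to TCP p, tool down, tool y at world angle ydeg (mod 180)"""
    s=bot.read_state(); R=Ro.from_rotvec(s["tcp_rot"]); best=None
    for a in (ydeg,ydeg+180):
        y=np.array([np.cos(np.radians(a)),np.sin(np.radians(a)),0]); z=np.array([0,0,-1.]); x=np.cross(y,z)
        r=(R.inv()*Ro.from_matrix(np.c_[x,y,z])).as_rotvec(degrees=True)
        if best is None or np.linalg.norm(r)<np.linalg.norm(best): best=r
    print("t",s["time"].round(2),"tcp",s["tool_pos"].round(4),"q",s["q"].round(2),"F",s["wrist_force"].round(1),"M",s["torque"].round(2),"w",s["width"].round(3))
    print("  shift mm",(R.inv().apply(np.array(p)-s["tool_pos"])*1000).round(1),"turn deg",best.round(2))
E
python3 - <<'E'
from h import *
# sockets: dark blobs on deck, back-projected to z=.056
im=cv2.imread('pics/top0.png'); g=cv2.cvtColor(im,cv2.COLOR_BGR2GRAY).astype(float)
c=bot.get_calibration("top");K=np.array(c["intrinsics"]);D=np.array(c["distortion"]);V=np.array(c["view"]);R,t=V[:3,:3],V[:3,3];C=-R.T@t
def ray(uv,z):
    n=cv2.undistortPoints(np.array(uv,float).reshape(-1,1,2),K,D).reshape(-1,2); d=np.c_[n,np.ones(len(n))]@R
    return C+d*((z-C[2])/d[:,2])[:,None]
S=[]
for u,v in [(118,81),(282,89),(97,309),(263,318)]:
    u0,v0=157+u/5,155+v/5; a,b=int(u0)-5,int(v0)-5; w=g[b:b+11,a:a+11]; wt=np.clip(np.percentile(w,70)*.75-w,0,None)
    yy,xx=np.mgrid[b:b+11,a:a+11]; rr=np.hypot(xx-u0,yy-v0)<4.5; wt=wt*rr
    S.append(((xx*wt).sum()/wt.sum(),(yy*wt).sum()/wt.sum()))
W=ray(S,.056)*1000; print(np.round(S,1).tolist()); print(W.round(1)); 
print('centre',W.mean(0).round(1)); 
for i,j in((0,1),(2,3),(0,2),(1,3)):
    d=W[i]-W[j];print(np.linalg.norm(d).round(1),np.degrees(np.arctan2(d[1],d[0])).round(2))
togo([.488,-.259,.231],92.6)
E
```

```text
[[179.9, 170.5], [212.6, 172.4], [175.6, 216.3], [208.9, 218.4]]
[[574.3 227.2  56. ]
 [566.6 124.1  56. ]
 [431.1 238.9  56. ]
 [423.4 135.4  56. ]]
centre [498.8 181.4  56. ]
103.5 85.71
103.7 85.75
143.7 -4.64
143.6 -4.53Traceback (most recent call last):
  File "<stdin>", line 17, in <module>
  File "h.py", line 19, in togo
    print("t",s["time"].round(2),"tcp",s["tool_pos"].round(4),"q",s["q"].round(2),"F",s["wrist_force"].round(1),"M",s["torque"].round(2),"w",s["width"].round(3))
              ^^^^^^^^^^^^^^^
AttributeError: 'float' object has no attribute 'round'
```

```bash
sed -i 's/s\["time"\].round(2)/round(s["time"],2)/; s/s\["width"\].round(3)/round(float(s["width"]),3)/' h.py; python3 -c "
from h import *
togo([.488,-.259,.15],92.6)"
```

```text
t 0.6 tcp [0.2874 0.6108 0.2313] q [ 1.09  0.26  1.6   0.    1.27 -0.04] F [-0.1 -1.   0.5] M [ 0.01 -0.03  0.04] w 1.003
  shift mm [-551.8 -701.6   81.3] turn deg [  0.    0.  -27.8]
```

```bash
T='{"dx":-0.5518,"dy":-0.7016,"dz":0.0813,"az":-27.8}'; python3 -m inch '[{"dx":-0.276,"dy":-0.351,"dz":0.0,"az":-14},{"dx":-0.276,"dy":-0.351,"dz":0.0,"az":-14},{"dx":-0.276,"dy":-0.351,"dz":0.0,"az":-14},{"dx":-0.276,"dy":-0.351,"dz":0.0,"az":-14},{"dx":-0.276,"dy":-0.351,"dz":0.0,"az":-14},{"dx":-0.276,"dy":-0.351,"dz":0.0,"az":-14},{"dx":-0.276,"dy":-0.351,"dz":0.0,"az":-14},{"dx":-0.552,"dy":-0.702,"dz":0.081,"az":-27.8},{"dx":-0.552,"dy":-0.702,"dz":0.081,"az":-27.8},{"dx":-0.552,"dy":-0.702,"dz":0.081,"az":-27.8},{"dx":-0.552,"dy":-0.702,"dz":0.081,"az":-27.8},{"dx":-0.552,"dy":-0.702,"dz":0.081,"az":-27.8},{"dx":-0.552,"dy":-0.702,"dz":0.081,"az":-27.8},{"dx":-0.552,"dy":-0.702,"dz":0.081,"az":-27.8},{"dx":-0.552,"dy":-0.702,"dz":0.081,"az":-27.8},{"dx":-0.552,"dy":-0.702,"dz":0.081,"az":-27.8},{"dx":-0.552,"dy":-0.702,"dz":0.081,"az":-27.8},{"dx":-0.552,"dy":-0.702,"dz":0.081,"az":-27.8}]' ; python3 -c "
from h import *
togo([.488,-.259,.047],92.6)"
```

```text
t 0.6 tcp [0.2874 0.6108 0.2313] q [ 1.09  0.26  1.6   0.    1.27 -0.04] F [-0.1 -1.   0.5] M [ 0.01 -0.03  0.04] w 1.003
  shift mm [-551.8 -701.6  184.3] turn deg [  0.    0.  -27.8]invalid input at $[0]: expected keys dx, dy, dz, ax, ay, az, fingers
```

```bash
python3 -m inch '[{"dx":-0.276,"dy":-0.351,"dz":0,"ax":0,"ay":0,"az":-14,"fingers":1},{"dx":-0.276,"dy":-0.351,"dz":0,"ax":0,"ay":0,"az":-14,"fingers":1},{"dx":-0.276,"dy":-0.351,"dz":0,"ax":0,"ay":0,"az":-14,"fingers":1},{"dx":-0.276,"dy":-0.351,"dz":0,"ax":0,"ay":0,"az":-14,"fingers":1},{"dx":-0.276,"dy":-0.351,"dz":0,"ax":0,"ay":0,"az":-14,"fingers":1},{"dx":-0.276,"dy":-0.351,"dz":0,"ax":0,"ay":0,"az":-14,"fingers":1},{"dx":-0.276,"dy":-0.351,"dz":0,"ax":0,"ay":0,"az":-14,"fingers":1},{"dx":-0.552,"dy":-0.702,"dz":0.081,"ax":0,"ay":0,"az":-27.8,"fingers":1},{"dx":-0.552,"dy":-0.702,"dz":0.081,"ax":0,"ay":0,"az":-27.8,"fingers":1},{"dx":-0.552,"dy":-0.702,"dz":0.081,"ax":0,"ay":0,"az":-27.8,"fingers":1},{"dx":-0.552,"dy":-0.702,"dz":0.081,"ax":0,"ay":0,"az":-27.8,"fingers":1},{"dx":-0.552,"dy":-0.702,"dz":0.081,"ax":0,"ay":0,"az":-27.8,"fingers":1},{"dx":-0.552,"dy":-0.702,"dz":0.081,"ax":0,"ay":0,"az":-27.8,"fingers":1},{"dx":-0.552,"dy":-0.702,"dz":0.081,"ax":0,"ay":0,"az":-27.8,"fingers":1},{"dx":-0.552,"dy":-0.702,"dz":0.081,"ax":0,"ay":0,"az":-27.8,"fingers":1},{"dx":-0.552,"dy":-0.702,"dz":0.081,"ax":0,"ay":0,"az":-27.8,"fingers":1},{"dx":-0.552,"dy":-0.702,"dz":0.081,"ax":0,"ay":0,"az":-27.8,"fingers":1}]' ; python3 -c "
from h import *
togo([.488,-.259,.047],92.6)"
```

```text
time: 2.72
tool_pos: [0.4877, -0.259, 0.1502]
tcp_rot: [0.071, -3.14, -0.001]
wrist_force: [-0.1, 0.5, -0.7]
width: 1.003
t 2.73 tcp [ 0.4877 -0.259   0.1502] q [-0.53  0.1   1.95  0.    1.09 -2.15] F [-0.1  0.5 -0.7] M [-0.    0.03  0.06] w 1.003
  shift mm [-3.000e-01 -1.000e-01  1.032e+02] turn deg [ 0.05 -0.02 -0.03]
```

```bash
python3 -m inch '[{"dx":0,"dy":0,"dz":0.05,"ax":0,"ay":0,"az":0,"fingers":1},{"dx":0,"dy":0,"dz":0.08,"ax":0,"ay":0,"az":0,"fingers":1},{"dx":0,"dy":0,"dz":0.103,"ax":0,"ay":0,"az":0,"fingers":1},{"dx":0,"dy":0,"dz":0.103,"ax":0,"ay":0,"az":0,"fingers":1},{"dx":0,"dy":0,"dz":0.103,"ax":0,"ay":0,"az":0,"fingers":-1},{"dx":0,"dy":0,"dz":0.103,"ax":0,"ay":0,"az":0,"fingers":-1},{"dx":0,"dy":0,"dz":0.103,"ax":0,"ay":0,"az":0,"fingers":-1},{"dx":0,"dy":0,"dz":0.103,"ax":0,"ay":0,"az":0,"fingers":-1},{"dx":0,"dy":0,"dz":0.103,"ax":0,"ay":0,"az":0,"fingers":-1},{"dx":0,"dy":0,"dz":0.103,"ax":0,"ay":0,"az":0,"fingers":-1},{"dx":0,"dy":0,"dz":0.103,"ax":0,"ay":0,"az":0,"fingers":-1},{"dx":0,"dy":0,"dz":0.103,"ax":0,"ay":0,"az":0,"fingers":-1}]' 80; python3 -c "
from h import *
togo([.488,-.259,.2],92.6)"
```

```text
time: 4.22
tool_pos: [0.4882, -0.2594, 0.0482]
tcp_rot: [-0.07, 3.14, 0.0]
wrist_force: [-1.3, 0.5, 5.9]
width: 0.167
t 4.22 tcp [ 0.4882 -0.2594  0.0482] q [-0.53  0.22  2.03  0.    0.89 -2.15] F [-1.3  0.5  5.9] M [-0.03  0.18 -0.01] w 0.167
  shift mm [ 1.000e-01  4.000e-01 -1.518e+02] turn deg [-0.    0.04 -0.03]
```

```bash
python3 -m inch '[{"dx":0,"dy":0,"dz":-0.01,"ax":0,"ay":0,"az":0,"fingers":-1},{"dx":0,"dy":0,"dz":-0.035,"ax":0,"ay":0,"az":0,"fingers":-1},{"dx":0,"dy":0,"dz":-0.075,"ax":0,"ay":0,"az":0,"fingers":-1},{"dx":0,"dy":0,"dz":-0.12,"ax":0,"ay":0,"az":0,"fingers":-1},{"dx":0,"dy":0,"dz":-0.15,"ax":0,"ay":0,"az":0,"fingers":-1},{"dx":0,"dy":0,"dz":-0.15,"ax":0,"ay":0,"az":0,"fingers":-1},{"dx":0,"dy":0,"dz":-0.15,"ax":0,"ay":0,"az":0,"fingers":-1}]' ; python3 -c "
from h import *
togo([.4988,.1814,.19],85.6)"
```

```text
time: 5.1
tool_pos: [0.4867, -0.2586, 0.1959]
tcp_rot: [0.07, -3.138, -0.003]
wrist_force: [0.3, -0.5, -5.1]
width: 0.17
t 5.1 tcp [ 0.4867 -0.2586  0.1959] q [-0.53  0.06  1.91  0.    1.18 -2.15] F [ 0.3 -0.5 -5.1] M [-0.02 -0.01 -0.09] w 0.17
  shift mm [-31.8 439.    6.7] turn deg [ 0.11 -0.15  6.97]
```

```bash
python3 -m inch '[{"dx":-0.001,"dy":0.012,"dz":0,"ax":0,"ay":0,"az":0.5,"fingers":-1},{"dx":-0.003,"dy":0.040,"dz":0,"ax":0,"ay":0,"az":1,"fingers":-1},{"dx":-0.006,"dy":0.085,"dz":0,"ax":0,"ay":0,"az":1.5,"fingers":-1},{"dx":-0.010,"dy":0.135,"dz":0,"ax":0,"ay":0,"az":2.2,"fingers":-1},{"dx":-0.013,"dy":0.185,"dz":0,"ax":0,"ay":0,"az":3,"fingers":-1},{"dx":-0.017,"dy":0.235,"dz":0,"ax":0,"ay":0,"az":3.8,"fingers":-1},{"dx":-0.021,"dy":0.285,"dz":0,"ax":0,"ay":0,"az":4.6,"fingers":-1},{"dx":-0.024,"dy":0.335,"dz":0,"ax":0,"ay":0,"az":5.4,"fingers":-1},{"dx":-0.028,"dy":0.380,"dz":0,"ax":0,"ay":0,"az":6.2,"fingers":-1},{"dx":-0.030,"dy":0.415,"dz":0,"ax":0,"ay":0,"az":6.7,"fingers":-1},{"dx":-0.032,"dy":0.434,"dz":0.005,"ax":0.1,"ay":-0.15,"az":7,"fingers":-1},{"dx":-0.032,"dy":0.439,"dz":0.006,"ax":0.1,"ay":-0.15,"az":7,"fingers":-1},{"dx":-0.032,"dy":0.439,"dz":0.006,"ax":0.1,"ay":-0.15,"az":7,"fingers":-1},{"dx":-0.032,"dy":0.439,"dz":0.006,"ax":0.1,"ay":-0.15,"az":7,"fingers":-1}]' ; python3 - <<'E'
from h import *
togo([.4988,.1814,.12],85.6)
for n in("scene","top"):
    im,d=bot.read_camera(n); cv2.imwrite(f"pics/{n}1.png",im); W=cloud(n,d); np.save(f"{n}1.npy",W)
    P=W.reshape(-1,3); P=P[~np.isnan(P).any(1)]; c=np.array([.499,.181])
    # tray wall tops expected ~ z .148+.05
    m=(abs(P[:,:2]-c)<.13).all(1)&(P[:,2]>.165)&(P[:,2]<.2); Q=P[m]
    r=cv2.minAreaRect((Q[:,:2]*1000).astype(np.float32)); print(n,len(Q),np.round(r[0],1),np.round(r[1],1),round(r[2],2),np.percentile(Q[:,2],[5,50,95]).round(3))
b=cv2.imread('pics/top1.png')[130:270,130:270]; a=cv2.imread('pics/scene1.png')[90:260,230:400]
cv2.imwrite('pics/mid.png',np.clip(np.hstack([cv2.resize(x,(400,400),interpolation=cv2.INTER_CUBIC) for x in(b,a)])*1.5,0,255).astype(np.uint8))
E
```

```text
time: 6.85
tool_pos: [0.4987, 0.1806, 0.1904]
tcp_rot: [-0.123, -3.139, 0.001]
wrist_force: [0.4, 0.2, -4.9]
width: 0.171
t 6.85 tcp [0.4987 0.1806 0.1904] q [ 0.3   0.02  1.96 -0.    1.16 -1.19] F [ 0.4  0.2 -4.9] M [ 0.03  0.02 -0.02] w 0.171
  shift mm [-0.1  0.8 70.4] turn deg [-0.03 -0.04 -0.08]
scene 1206 [500.8 182.2] [141.2 183.4] 85.45 [0.167 0.178 0.193]
top 558 [498.4 179.4] [140.3 181.2] 85.51 [0.167 0.181 0.193]
```

View pics/mid.png

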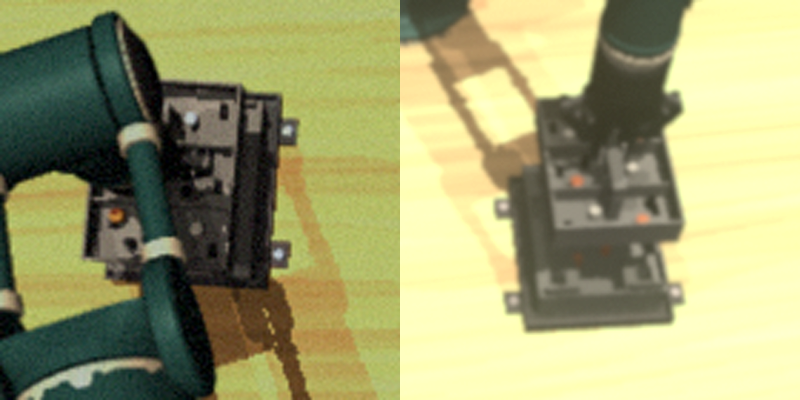

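The tray hangs level over the lower tray. In each camera it agrees with the sockets to within about 1 mm. I'll go down to just above contact with a small correction.

```bash
python3 -m inch '[{"dx":0,"dy":0,"dz":0.02,"ax":0,"ay":0,"az":0,"fingers":-1},{"dx":-0.0003,"dy":0.0006,"dz":0.05,"ax":0,"ay":0,"az":0,"fingers":-1},{"dx":-0.0003,"dy":0.0006,"dz":0.072,"ax":0,"ay":0,"az":0,"fingers":-1},{"dx":-0.0003,"dy":0.0006,"dz":0.081,"ax":0,"ay":0,"az":-0.1,"fingers":-1},{"dx":-0.0003,"dy":0.0006,"dz":0.083,"ax":0,"ay":0,"az":-0.1,"fingers":-1},{"dx":-0.0003,"dy":0.0006,"dz":0.083,"ax":0,"ay":0,"az":-0.1,"fingers":-1},{"dx":-0.0003,"dy":0.0006,"dz":0.083,"ax":0,"ay":0,"az":-0.1,"fingers":-1},{"dx":-0.0003,"dy":0.0006,"dz":0.083,"ax":0,"ay":0,"az":-0.1,"fingers":-1}]' ; python3 -c "
from h import *
togo([.4991,.1812,.094],85.6)"
```

```text
time: 7.95
tool_pos: [0.5, 0.1814, 0.1086]
tcp_rot: [0.12, 3.138, 0.001]
wrist_force: [-0.2, -0.3, -5.1]
width: 0.174
t 7.95 tcp [0.5    0.1814 0.1086] q [ 0.3   0.1   2.03 -0.    1.   -1.19] F [-0.2 -0.3 -5.1] M [0.09 0.01 0.02] w 0.174
  shift mm [ 0.9 -0.3 14.6] turn deg [0.03 0.09 0.  ]
```

```bash
python3 -m inch '[{"dx":0.0005,"dy":0,"dz":0.001,"ax":0,"ay":0,"az":0,"fingers":-1},{"dx":0.0005,"dy":0,"dz":0.002,"ax":0,"ay":0,"az":0,"fingers":-1},{"dx":0.0005,"dy":0,"dz":0.003,"ax":0,"ay":0,"az":0,"fingers":-1},{"dx":0.0005,"dy":0,"dz":0.004,"ax":0,"ay":0,"az":0,"fingers":-1},{"dx":0.0005,"dy":0,"dz":0.005,"ax":0,"ay":0,"az":0,"fingers":-1},{"dx":0.0005,"dy":0,"dz":0.0055,"ax":0,"ay":0,"az":0,"fingers":-1},{"dx":0.0005,"dy":0,"dz":0.0055,"ax":0,"ay":0,"az":0,"fingers":-1}]' ; python3 -c "
from h import *
for i in range(2): togo([.4991,.1812,.094],85.6)"
```

```text
time: 8.82
tool_pos: [0.4994, 0.1814, 0.103]
tcp_rot: [0.121, 3.138, 0.001]
wrist_force: [-0.5, -0.9, -6.1]
width: 0.173
t 8.82 tcp [0.4994 0.1814 0.103 ] q [ 0.3   0.11  2.04 -0.    0.99 -1.19] F [-0.5 -0.9 -6.1] M [ 0.03 -0.02  0.01] w 0.173
  shift mm [ 0.3 -0.2  9. ] turn deg [0.03 0.07 0.  ]
t 8.82 tcp [0.4994 0.1814 0.103 ] q [ 0.3   0.11  2.04 -0.    0.99 -1.19] F [-0.5 -0.9 -6.1] M [ 0.03 -0.02  0.01] w 0.173
  shift mm [ 0.3 -0.2  9. ] turn deg [0.03 0.07 0.  ]
```

No contact yet. I'll continue 3 mm.

```bash
python3 -m inch '[{"dx":0,"dy":0,"dz":0.0007,"ax":0,"ay":0,"az":0,"fingers":-1},{"dx":0,"dy":0,"dz":0.0014,"ax":0,"ay":0,"az":0,"fingers":-1},{"dx":0,"dy":0,"dz":0.0021,"ax":0,"ay":0,"az":0,"fingers":-1},{"dx":0,"dy":0,"dz":0.0028,"ax":0,"ay":0,"az":0,"fingers":-1},{"dx":0,"dy":0,"dz":0.003,"ax":0,"ay":0,"az":0,"fingers":-1}]' ; python3 -c "
from h import *
togo([.4991,.1812,.094],85.6)"
```

```text
time: 9.45
tool_pos: [0.4994, 0.1814, 0.1]
tcp_rot: [0.121, 3.138, 0.001]
wrist_force: [-0.4, 0.5, -5.8]
width: 0.171
t 9.45 tcp [0.4994 0.1814 0.1   ] q [ 0.3   0.11  2.04 -0.    0.99 -1.19] F [-0.4  0.5 -5.8] M [ 0.03 -0.    0.01] w 0.171
  shift mm [ 0.3 -0.2  5.9] turn deg [ 0.02  0.07 -0.  ]
```

At 4 mm below deck-contact height there is no reaction, so the lugs are entering the sockets. I'll carry on.

```bash
python3 -m inch '[{"dx":0,"dy":0,"dz":0.0008,"ax":0,"ay":0,"az":0,"fingers":-1},{"dx":0,"dy":0,"dz":0.0016,"ax":0,"ay":0,"az":0,"fingers":-1},{"dx":0,"dy":0,"dz":0.0024,"ax":0,"ay":0,"az":0,"fingers":-1},{"dx":0,"dy":0,"dz":0.0032,"ax":0,"ay":0,"az":0,"fingers":-1},{"dx":0,"dy":0,"dz":0.004,"ax":0,"ay":0,"az":0,"fingers":-1},{"dx":0,"dy":0,"dz":0.0044,"ax":0,"ay":0,"az":0,"fingers":-1},{"dx":0,"dy":0,"dz":0.0044,"ax":0,"ay":0,"az":0,"fingers":-1}]' ; python3 -c "
from h import *
togo([.4991,.1812,.094],85.6)"
```

```text
time: 10.32
tool_pos: [0.4994, 0.1814, 0.0955]
tcp_rot: [0.12, 3.138, 0.0]
wrist_force: [-0.7, 0.1, -4.6]
width: 0.173
t 10.32 tcp [0.4994 0.1814 0.0955] q [ 0.3   0.12  2.04 -0.    0.98 -1.19] F [-0.7  0.1 -4.6] M [-0.02  0.03  0.  ] w 0.173
  shift mm [ 0.3 -0.2  1.5] turn deg [0.02 0.07 0.  ]
```

```bash
python3 -m inch '[{"dx":0,"dy":0,"dz":0.0004,"ax":0,"ay":0,"az":0,"fingers":-1},{"dx":0,"dy":0,"dz":0.0008,"ax":0,"ay":0,"az":0,"fingers":-1},{"dx":0,"dy":0,"dz":0.0012,"ax":0,"ay":0,"az":0,"fingers":-1},{"dx":0,"dy":0,"dz":0.0012,"ax":0,"ay":0,"az":0,"fingers":-1}]' ; python3 -c "
from h import *
togo([.4991,.1812,.094],85.6)"
```

```text
time: 10.82
tool_pos: [0.4994, 0.1814, 0.0943]
tcp_rot: [0.12, 3.138, 0.0]
wrist_force: [1.0, -0.8, -5.2]
width: 0.17
t 10.82 tcp [0.4994 0.1814 0.0943] q [ 0.3   0.12  2.04 -0.    0.98 -1.19] F [ 1.  -0.8 -5.2] M [ 0.02 -0.02 -0.04] w 0.17
  shift mm [ 0.2 -0.2  0.3] turn deg [0.02 0.06 0.01]
```

```bash
python3 -m inch '[{"dx":0,"dy":0,"dz":0.0003,"ax":0,"ay":0,"az":0,"fingers":-1},{"dx":0,"dy":0,"dz":0.0006,"ax":0,"ay":0,"az":0,"fingers":-1},{"dx":0,"dy":0,"dz":0.0008,"ax":0,"ay":0,"az":0,"fingers":-1},{"dx":0,"dy":0,"dz":0.0008,"ax":0,"ay":0,"az":0,"fingers":-1}]' ; python3 -c "
from h import *
togo([.4991,.1812,.094],85.6)"
```

```text
time: 11.32
tool_pos: [0.4995, 0.1814, 0.0941]
tcp_rot: [0.121, 3.138, 0.001]
wrist_force: [-4.0, -0.9, 3.2]
width: 0.169
t 11.32 tcp [0.4995 0.1814 0.0941] q [ 0.3   0.12  2.04  0.    0.98 -1.19] F [-4.  -0.9  3.2] M [-0.18  0.6  -0.02] w 0.169
  shift mm [ 0.4 -0.3  0.1] turn deg [ 0.03  0.07 -0.  ]
```

Contact came at TCP z 0.0941, about 8 N, which is the expected home height (0.0942). Now release and withdraw.

```bash
python3 -m inch '[{"dx":0,"dy":0,"dz":0,"ax":0,"ay":0,"az":0,"fingers":-0.3},{"dx":0,"dy":0,"dz":0,"ax":0,"ay":0,"az":0,"fingers":0.2},{"dx":0,"dy":0,"dz":0,"ax":0,"ay":0,"az":0,"fingers":0.5},{"dx":0,"dy":0,"dz":0,"ax":0,"ay":0,"az":0,"fingers":0.5},{"dx":0,"dy":0,"dz":0,"ax":0,"ay":0,"az":0,"fingers":0.5},{"dx":0,"dy":0,"dz":0,"ax":0,"ay":0,"az":0,"fingers":0.5},{"dx":0,"dy":0,"dz":-0.02,"ax":0,"ay":0,"az":0,"fingers":0.5},{"dx":0,"dy":0,"dz":-0.06,"ax":0,"ay":0,"az":0,"fingers":0.5},{"dx":0,"dy":0,"dz":-0.11,"ax":0,"ay":0,"az":0,"fingers":0.5},{"dx":0,"dy":0,"dz":-0.15,"ax":0,"ay":0,"az":0,"fingers":0.5},{"dx":0,"dy":-0.10,"dz":-0.17,"ax":0,"ay":0,"az":0,"fingers":0.5},{"dx":0,"dy":-0.16,"dz":-0.17,"ax":0,"ay":0,"az":0,"fingers":0.5},{"dx":0,"dy":-0.22,"dz":-0.17,"ax":0,"ay":0,"az":0,"fingers":0.5},{"dx":0,"dy":-0.26,"dz":-0.17,"ax":0,"ay":0,"az":0,"fingers":0.5},{"dx":0,"dy":-0.26,"dz":-0.17,"ax":0,"ay":0,"az":0,"fingers":0.5},{"dx":0,"dy":-0.26,"dz":-0.17,"ax":0,"ay":0,"az":0,"fingers":0.5},{"dx":0,"dy":-0.26,"dz":-0.17,"ax":0,"ay":0,"az":0,"fingers":0.5}]'; python3 - <<'E'
from h import *
togo([.4991,.1812,.094],85.6)
for n in("scene","top"):
    im,d=bot.read_camera(n); cv2.imwrite(f"pics/{n}2.png",im); W=cloud(n,d)
    P=W.reshape(-1,3); P=P[~np.isnan(P).any(1)]; c=np.array([.499,.181])
    B=(abs(P[:,:2]-c)<.13).all(1)
    for l,a,b in(("walls",.082,.106),("handle",.108,.14)):
        Q=P[B&(P[:,2]>a)&(P[:,2]<b)]
        r=cv2.minAreaRect((Q[:,:2]*1000).astype(np.float32)); print(n,l,len(Q),np.round(r[0],1),np.round(r[1],1),round(r[2],2),np.percentile(Q[:,2],[50,90]).round(4))
        if l=="handle": print("  plane slopes",np.linalg.lstsq(np.c_[Q[:,:2]-c,np.ones(len(Q))],Q[:,2],rcond=None)[0].round(4))
    for t in("multimeter","spool","bottle"):
        for r in bot.masks_of(n,t)[:1]: print(n,t,round(r["p"],2),np.nanmedian(W[r["region"]],0).round(3))
b=cv2.imread('pics/top2.png')[130:270,130:270]; a=cv2.imread('pics/scene2.png')[90:260,230:400]
cv2.imwrite('pics/end.png',np.clip(np.hstack([cv2.resize(x,(400,400),interpolation=cv2.INTER_CUBIC) for x in(b,a)])*1.5,0,255).astype(np.uint8))
E
```

```text
time: 13.45
tool_pos: [0.4794, -0.0766, 0.2638]
tcp_rot: [0.119, 3.138, 0.002]
wrist_force: [-0.0, -0.3, -0.1]
width: 0.746
t 13.45 tcp [ 0.4794 -0.0766  0.2638] q [-0.21 -0.12  1.95  0.    1.31 -1.71] F [-0.  -0.3 -0.1] M [-0.03 -0.05 -0.03] w 0.746
  shift mm [-1.000e-01  2.583e+02  1.701e+02] turn deg [0.07 0.05 0.07]
scene walls 656 [500.8 182.7] [140.  186.1] 85.59 [0.0913 0.0963]
scene handle 259 [501.7 180.7] [ 16.8 123.1] 85.54 [0.1204 0.1229]
  plane slopes [0.0088 0.1992 0.1199]
scene multimeter 0.82 [ 0.796 -0.022  0.034]
scene bottle 0.88 [ 0.516 -0.465  0.065]
top walls 414 [499.3 181.4] [142.7 181.4] 85.78 [0.0932 0.0969]
top handle 253 [499.3 180.9] [ 17.2 120. ] 85.61 [0.1208 0.1235]
  plane slopes [0.0172 0.1989 0.1205]
top multimeter 0.67 [ 0.782 -0.021  0.033]
top spool 0.87 [0.595 0.49  0.052]
top bottle 0.69 [0.502 0.178 0.061]
```

View pics/end.png

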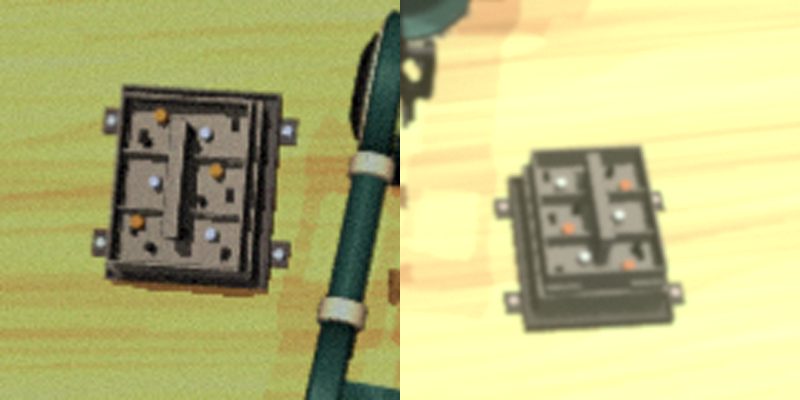

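The tray sits inside both lips, parallel to the lower tray, with the gripper clear of it. Handle top is about 0.122 m, which is the home height. Handing in.

```bash
python3 -c "
from workcell import bot
print(bot.finish_job())"
```

```text
the job is handed in; nothing more can be done
None
```

I picked up the grey tray by its handle, stacked it on the clamped tray by feel, let go and handed the job in at about 14 s. The hand-in reports no verdict.

**Fit:** I aimed at the socket centres seen in the top camera. The lugs entered with no reaction, and the floor touched the deck at about 8 N. Contact came at TCP z 0.0941 m, against 0.0942 m expected for fully home.

**Final position:** After release, the top camera had the tray centred within about 0.5 mm of the sockets and parallel to within about 0.2°. The handle top was at about 0.12 m in both cameras (0.122 m when home). The gripper was clear with no force on the wrist.

**Bystanders:** The multimeter, spool and bottle were where they started, to within about 2 mm.

**Checks that disagreed or fell short:**
- **Levelness:** The plane fit to the handle gave about 0.01–0.02 along it and 0.2 across. I put the 0.2 down to depth points from the side of the 16 mm bar, because the height and the picture both show it seated. I did not measure the level any other way.
- **Camera offset:** The two cameras differ by about 2 mm in x.
- **Detections:** In the last check the top camera's bottle detection fell on the stacked tray, so I relied on the scene camera for the bottle. The scene camera missed the spool, so I relied on the top camera for that.

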